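# Dock the bike lights by the front door

### The job

Put the four bike lights to charge for the night: set each one, lens up, in the middle of the charging pad of its own shape and size on the oak ledge (big round, small round, big square, small square). Set them down gently without dropping them, and leave the metal tin and the wooden box where they are.

Things in the scene. Friction and masses are not known exactly. Their poses are not given: they have to be found in the camera images.
- round_big_mid (a point): round bike light, the bigger of the two round ones: upright disc 60 mm across, 44 mm high. Black plastic body, straight sides up to 36 mm, then a slightly narrower red lens 8 mm thick on top. Loose, standing lens up on the flap (z = 0) at the start, any yaw. Point: its centre, 22 mm above its underside; z axis up through the lens
- round_small_mid (a point): round bike light, the smaller of the two round ones: upright disc 38 mm across, 38 mm high. Black plastic body, straight sides up to 30 mm, then a slightly narrower red lens 8 mm thick on top. Loose, standing lens up on the flap (z = 0) at the start, any yaw. Point: its centre, 19 mm above its underside; z axis up through the lens
- square_big_mid (a point): square bike light, the bigger of the two square ones: 56 x 56 mm, 44 mm high; its x and y axes are square to its side faces. Black plastic body, straight sides up to 36 mm, then a slightly narrower red lens 8 mm thick on top. Loose, standing lens up on the flap (z = 0) at the start, any yaw. Point: its centre, 22 mm above its underside; z axis up through the lens
- square_small_mid (a point): square bike light, the smaller of the two square ones: 36 x 36 mm, 38 mm high; its x and y axes are square to its side faces. Black plastic body, straight sides up to 30 mm, then a slightly narrower red lens 8 mm thick on top. Loose, standing lens up on the flap (z = 0) at the start, any yaw. Point: its centre, 19 mm above its underside; z axis up through the lens
- pad_round_big: round charging pad, the bigger round one: disc 84 mm across, flat grey silicone, 8 mm thick, no rim, fine white outline on top, a small black plug (no obstacle) at its +x edge, stuck to the oak ledge (a board 30 mm high behind the flap, its front edge at x = 0.555). Origin: centre of its underside, 30 mm above the flap; its top face is 8 mm higher
- pad_round_small: round charging pad, the smaller round one: disc 62 mm across, flat grey silicone, 8 mm thick, no rim, fine white outline on top, a small black plug (no obstacle) at its +x edge, stuck to the oak ledge (a board 30 mm high behind the flap, its front edge at x = 0.555). Origin: centre of its underside, 30 mm above the flap; its top face is 8 mm higher
- pad_square_big: square charging pad, the bigger square one: 80 x 80 mm, sides along its x and y axes, flat grey silicone, 8 mm thick, no rim, fine white outline on top, a small black plug (no obstacle) at its +x edge, stuck to the oak ledge (a board 30 mm high behind the flap, its front edge at x = 0.555). Origin: centre of its underside, 30 mm above the flap; its top face is 8 mm higher
- pad_square_small: square charging pad, the smaller square one: 60 x 60 mm, sides along its x and y axes, flat grey silicone, 8 mm thick, no rim, fine white outline on top, a small black plug (no obstacle) at its +x edge, stuck to the oak ledge (a board 30 mm high behind the flap, its front edge at x = 0.555). Origin: centre of its underside, 30 mm above the flap; its top face is 8 mm higher
- tin_mid (a point): flat round metal tin, 62 mm across, 24 mm high, loose on the flap among the lights; not a light, to be left alone. Point: its centre, 12 mm up
- woodbox_mid (a point): small square wooden box, 58 x 58 mm, 32 mm high, loose on the flap among the lights; not a light, to be left alone. Point: its centre, 16 mm up
There are look-alikes about, which are no part of the job. Leave any orange look-alike of the part that bears square_big_mid alone.

How it is judged (in metres and radians):
At the end, for the whole second after the job is handed in: Each of the four lights stands lens up (within 0.1 rad), released and at rest, flat on the pad of its own shape and size, its centre within 12 mm of the pad's centre; the tin and the wooden box are within 20 mm of where they began (horizontal distance between round_big_mid and pad_round_big below 0.012 m and z of round_big_mid in the frame of pad_round_big between 0.026 and 0.034 m and angle between each of round_big_mid, round_small_mid, square_big_mid, square_small_mid's own z axis and vertical below 0.1 rad and linear speed of each of round_big, round_small, square_big, square_small below 0.02 m/s and contact force between the fingers and round_big below 0.1 N and horizontal distance between round_small_mid and pad_round_small below 0.012 m and z of round_small_mid in the frame of pad_round_small between 0.023 and 0.031 m and contact force between the fingers and round_small below 0.1 N and horizontal distance between square_big_mid and pad_square_big below 0.012 m and z of square_big_mid in the frame of pad_square_big between 0.026 and 0.034 m and contact force between the fingers and square_big below 0.1 N and horizontal distance between square_small_mid and pad_square_small below 0.012 m and z of square_small_mid in the frame of pad_square_small between 0.023 and 0.031 m and contact force between the fingers and square_small below 0.1 N and distance of each of tin_mid, woodbox_mid from where it was at the start of the episode below 0.02 m); the robot touches nothing.
It fails at once if the round big light is dropped, thrown or knocked away (moves faster than 0.7 m/s, a fall of 25 mm, with no finger on it) (linear speed of round_big above 0.7 m/s and contact force between the fingers and round_big below 0.01 N).
It fails at once if the round small light is dropped, thrown or knocked away (moves faster than 0.7 m/s, a fall of 25 mm, with no finger on it) (linear speed of round_small above 0.7 m/s and contact force between the fingers and round_small below 0.01 N).
It fails at once if the square big light is dropped, thrown or knocked away (moves faster than 0.7 m/s, a fall of 25 mm, with no finger on it) (linear speed of square_big above 0.7 m/s and contact force between the fingers and square_big below 0.01 N).
It fails at once if the square small light is dropped, thrown or knocked away (moves faster than 0.7 m/s, a fall of 25 mm, with no finger on it) (linear speed of square_small above 0.7 m/s and contact force between the fingers and square_small below 0.01 N).
It fails at once if the round tin or the wooden box is moved more than 20 mm (distance of any of tin_mid, woodbox_mid from where it was at the start of the episode above 0.02 m).
It also fails if it takes over 106 s, if anything falls off the work surface, if the arm or the gripper's body presses on something with over 40 N, if the wrist force passes 120 N, or if a joint passes its speed limit or range.

### The arm

A 6-joint arm with a two-finger parallel gripper is mounted at the origin on the work surface. World frame = base frame: x ahead of the robot, y to its left, z up, the work surface at z = 0. Lengths are in m, angles in degrees, forces in N, time in s.
With the tool pointing down it reaches from about 0.325 to 0.85 m from the base axis. Payload 15.5 kg.
Tool frame: the origin (TCP) lies at the very end of the fingers, on their centre line; the grasp point (between the pads) lies arm.grip_depth behind it (arm.grip_depth is the distance from the TCP to the grasp point, in m); z points along the fingers, y is the line along which they close (so a half turn about z gives the same grasp; the last joint's range is limited). The gripper opens to 91 mm and grips with 3 to 60 N. Pads are 32 mm wide; open, the fingers measure 118 mm over their backs; the gripper's body (76 mm by 178 mm) begins 60 mm behind the grasp point.
Start: joints at [69.815, 28.281, 77.091, -0, 74.628, -5.472], TCP at [0.159, 0.605, 0.214] pointing down, gripper open.
Joint ranges: [-166.48, 166.48], [-47.26, 123.95], [12.59, 153.08], [-70.14, 250.14], [6.76, 159.57], [-176.63, 176.63]. Speed limits (degrees/s): [108.29, 108.29, 147.25, 172.46, 172.46, 172.46].

### API

Orientations are given as a 3x3 rotation matrix whose columns are the frame's x, y, z axes.
In Python, from rig import arm gives the robot as it stands. Calls block until the motion is done:
- arm.move_to(position, orientation): joint-space move of the TCP to a pose.
- arm.move_l(position, orientation=None, feed=0.15): straight line of the TCP; orientation=None keeps the orientation; feed is the mean speed in m/s.
- arm.move_joints(angles): joint-space move.
- arm.grip(opening): finger opening in m; the grip force is fixed at half the most; returns when the fingers have stopped.
- arm.sleep(seconds).
- arm.solve_ik(position, orientation): joint angles nearest the present ones, or None.
- arm.snapshot(name): name is "scene" or "top" or "wrist"; returns the picture (400x640x3 uint8, red, green, blue); there is no depth.
- arm.get_calibration(name): a dict with "intrinsics" (3x3 intrinsics, pixels), "cam_to_world" (4x4, takes a point from camera to world coordinates). Camera axes: x right, y down, z forward; pixel columns grow to the right and rows downward; lengths in m; the calibration is good to about 2 mm. A picture is of the moment at which its call begins: read the wrist's pose just before it. get_calibration takes no time and is no camera call; for the wrist camera it gives the pose at the moment of the call.
A pose or a line that the arm cannot do raises arm.Unreachable and nothing moves.
- arm.sign_off(): hands the job in; it is judged then, once.
Readings, each from a call of its own:
- arm.current_t(): time.
- arm.current_joint_positions(): joint angles.
- arm.current_dq(): joint speeds.
- arm.current_tau(): joint torques, N m.
- arm.current_ee_pos(): TCP position.
- arm.current_tool_rot(): TCP orientation.
- arm.current_force(): force on the tool from outside, world axes, zero at the start.
- arm.current_torque(): the same for the moment, N m.
- arm.current_width(): finger opening in m.
- arm.current_grasp_force(): force on a finger pad.
Only numpy, scipy, OpenCV 4.12 (cv2) and the standard library are available. Lean on these libraries where they do the work, as an engineer would, in place of code of your own. Each camera call takes 0.05 s, during which the arm holds its last target. There are 200 camera calls.

## Working session

There is one attempt and no reset: what is moved stays moved. The work goes in short steps, each a Python script; the robot and the scene stay as the last script left them, time stands still between calls to the robot, and variables do not carry over. Pictures are saved under pics/ and viewed, at most 14 in all, crops included, and the job is handed in when it is done.

```bash
mkdir -p pics; ls
python3 - <<'E'
from rig import arm
import cv2
for n in("top","scene"):
    im=arm.snapshot(n); cv2.imwrite(f"pics/{n}0.png",im[:,:,::-1])
    c=arm.get_calibration(n); print(n,c["intrinsics"],c["cam_to_world"])
print(arm.grip_depth,arm.current_t(),arm.current_width())
E
```

```text
pics
top [[363.94183903   0.         317.16933429]
 [  0.         363.94183903 205.63919905]
 [  0.           0.           1.        ]] [[ 0.01265055 -0.99861846  0.05100134  0.40635537]
 [-0.99951742 -0.01407617 -0.02769103 -0.04197226]
 [ 0.02837068 -0.05062642 -0.99831461  1.13162916]
 [ 0.          0.          0.          1.        ]]
scene [[404.79049488   0.         315.88241946]
 [  0.         404.79049488 201.48961057]
 [  0.           0.           1.        ]] [[ 0.86821452  0.3429508  -0.35859211  0.86315235]
 [ 0.49591786 -0.5758659   0.64995688 -0.79441337]
 [ 0.01640226 -0.74213423 -0.67005056  0.79943837]
 [ 0.          0.          0.          1.        ]]
0.0188 0.1 0.09118965292988149
```

View pics/top0.png

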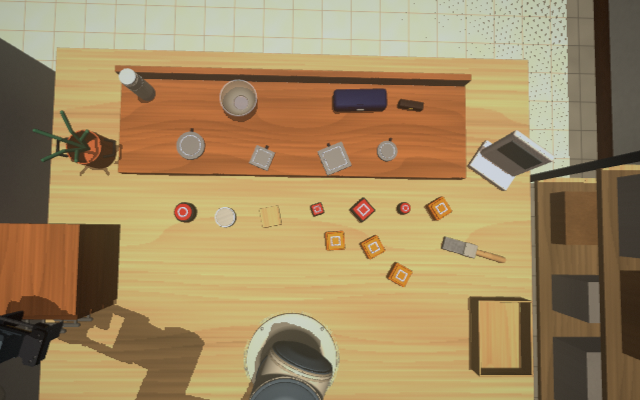

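View pics/scene0.png

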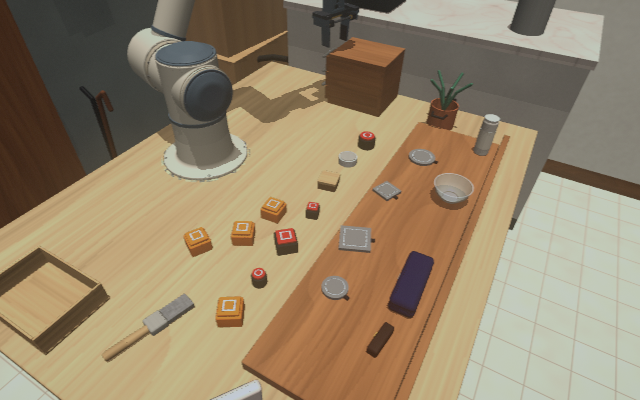

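Top view, lights: big round (184,212), small square (317,209), big square red (362,210), small round (404,208). The orange squares at (439,208), (334,240), (372,247) and (400,274) are look-alikes. Only (362,210) is black with a red lens, so that is the big square. Pads: big round (190,145), small square (262,157), big square (334,158), small round (387,151). Next I'll get positions from colour segmentation and confirm them in a crop.

```bash
cat > h.py <<'E'
from rig import arm
import numpy as np, cv2
def px2w(c,uv,z):
    K,T=c["intrinsics"],c["cam_to_world"]
    d=T[:3,:3]@np.linalg.solve(K,[uv[0],uv[1],1.]); o=T[:3,3]
    return o+d*(z-o[2])/d[2]
def w2px(c,p):
    T=c["cam_to_world"]; q=c["intrinsics"]@(T[:3,:3].T@(np.asarray(p)-T[:3,3])); return q[:2]/q[2]
def red(im):
    h=cv2.cvtColor(im,cv2.COLOR_RGB2HSV); H,S,V=cv2.split(h)
    return (((H<5)|(H>170))&(S>150)&(V>90)).astype(np.uint8)*255
def grey(im):
    h=cv2.cvtColor(im,cv2.COLOR_RGB2HSV); H,S,V=cv2.split(h)
    return ((S<50)&(V>90)).astype(np.uint8)*255
def rot(yaw):  # tool down, finger line y at angle yaw+90
    c,s=np.cos(yaw),np.sin(yaw)
    return np.array([[c,s,0],[s,-c,0],[0,0,-1.]])
def blobs(m,c,z,mn,warp=None):
    """external contours -> world xy polygon at height z -> hull centre & minAreaRect (mm)"""
    out=[]
    for k in cv2.findContours(m,cv2.RETR_EXTERNAL,cv2.CHAIN_APPROX_NONE)[0]:
        if cv2.contourArea(k)<mn: continue
        P=np.array([px2w(c,p,z)[:2] for p in k[:,0]],np.float32)*1000
        r=cv2.minAreaRect(P); A=cv2.contourArea(P)
        out.append((np.array(r[0])/1000,r[1],r[2],A/(r[1][0]*r[1][1]),k[:,0].mean(0)))
    return out
E
python3 - <<'E'
from h import *
im=cv2.imread("pics/top0.png")[:,:,::-1].copy(); c=arm.get_calibration("top")
for n,m,z in(("red",red(im),.041),("grey",grey(im),.038)):
    for b in blobs(m,c,z,40):
        if 130<b[4][1]<230 and 150<b[4][0]<440: print(n,b[4].round(),b[0].round(4),np.round(b[1],0),round(b[2]),round(b[3],2))
cv2.imwrite("pics/crop1.png",cv2.resize(im[130:260,160:460,::-1],None,fx=2.6,fy=2.6,interpolation=cv2.INTER_CUBIC))
c=arm.get_calibration("wrist"); print(c["intrinsics"][0,0]); R=arm.current_tool_rot();T=c["cam_to_world"]
print(R.T@(T[:3,3]-arm.current_ee_pos()),R.T@T[:3,:3])
E
```

```text
red [183. 212.] [0.439  0.3274] [45. 44.] 2 0.81
red [363. 209.] [ 0.4531 -0.2112] [45. 43.] 46 0.93
grey [225. 217.] [0.4259 0.2039] [57. 56.] 1 0.82
grey [182. 212.] [0.4384 0.3291] [25. 27.] 47 0.79
grey [363. 209.] [ 0.454  -0.2109] [26. 26.] 46 0.93
grey [262. 158.] [0.6056 0.0972] [57. 57.] 68 0.9
grey [334. 158.] [ 0.6078 -0.121 ] [79. 76.] 23 0.91
grey [386. 151.] [ 0.6336 -0.2817] [59. 52.] 0 0.78
grey [190. 145.] [0.6387 0.3116] [79. 76.] 46 0.79
305.069457958681
[ 0.08051379  0.0009443  -0.17083649] [[-9.65426229e-04 -9.59085088e-01 -2.83116340e-01]
 [ 9.99999260e-01 -7.16476650e-04 -9.82859006e-04]
 [ 7.39799170e-04 -2.83117080e-01  9.59085070e-01]]
```

View pics/crop1.png

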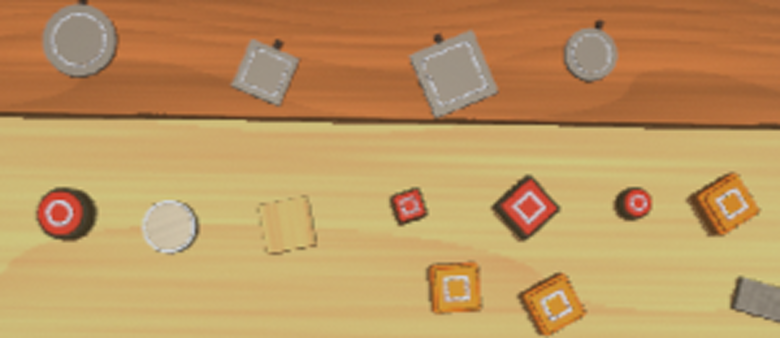

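The crop confirms it: one red-lensed big square (528,207), with the orange ones at (725,203), (455,287) and (552,303) to be left alone. Now near views with the wrist camera.

Run:
```python
from h import *
for i,y in enumerate((.31,.03,-.22)):
    arm.move_to([.52,y,.2],rot(0)); arm.sleep(.2)
    c=arm.get_calibration("wrist"); im=arm.snapshot("wrist"); cv2.imwrite(f"pics/w{i}.png",im[:,:,::-1])
    np.savez(f"w{i}.npz",**c)
    k=cv2.morphologyEx(red(im),cv2.MORPH_CLOSE,np.ones((9,9)))
    for n,m,z in(("red",k,.044),("grey",cv2.morphologyEx(grey(im),cv2.MORPH_CLOSE,np.ones((3,3))),.038)):
        for b in blobs(m,c,z,300):
            if max(b[1])<110: print(i,n,b[4].round(),b[0].round(4),np.round(b[1],1),round(b[2],1),round(b[3],2))
print(arm.current_t(),arm.current_joint_positions())
cv2.imwrite("pics/ww.png",cv2.resize(np.vstack([cv2.imread("pics/w0.png"),cv2.imread("pics/w2.png")]),None,fx=.75,fy=.75))
```

```text
0 red [310. 255.] [0.4409 0.3275] [48.3 49.1] 88.2 0.78
0 grey [310. 257.] [0.436  0.3282] [28.2 29.5] 47.7 0.77
0 grey [393. 257.] [0.4354 0.2316] [62.  21.1] 2.6 0.62
0 grey [528. 107.] [0.6063 0.0989] [60. 60.] 68.0 0.97
0 grey [322.  72.] [0.6396 0.3141] [83.  82.5] 48.7 0.78
1 red [ 71. 248.] [0.4521 0.3289] [26.4 51.5] 16.3 0.67
1 red [530. 241.] [ 0.4547 -0.2072] [48.7 46.9] 42.3 0.74
1 grey [182. 252.] [0.4435 0.2027] [41.4 65.3] 42.1 0.69
1 grey [260. 107.] [0.6063 0.0987] [60.  59.9] 68.0 0.96
1 grey [471. 104.] [ 0.6085 -0.1204] [80.  80.1] 23.4 0.97
1 grey [625.  81.] [ 0.6311 -0.27  ] [61.5 35.6] 16.3 0.81
1 grey [44. 71.] [0.6401 0.3133] [82.  82.9] 73.4 0.78
2 red [199. 242.] [ 0.4579 -0.0739] [28.9 28.6] 18.5 0.84
2 red [317. 244.] [ 0.455  -0.2089] [46.8 46. ] 43.2 0.91
2 grey [342. 328.] [ 0.3359 -0.2412] [28.7 28.2] 29.1 0.9
2 grey [317. 246.] [ 0.4506 -0.2087] [27.9 27.2] 42.4 0.94
2 grey [521. 240.] [ 0.4582 -0.4498] [28.7 28.5] 32.2 0.92
2 grey [633. 114.] [ 0.5977 -0.5372] [46.  21.2] 16.4 0.52
2 grey [ 24. 108.] [0.6054 0.0951] [52.5 59.8] 68.7 0.92
2 grey [231. 104.] [ 0.6089 -0.1209] [80.1 79.9] 23.4 0.97
2 grey [387.  78.] [ 0.6346 -0.2815] [60.6 61.3] 47.6 0.78
4.8167 [-2.88815059e+01  2.42266350e+01  8.68237705e+01  4.51162333e-03
  6.89494986e+01  6.10285227e+01]
```

View pics/ww.png

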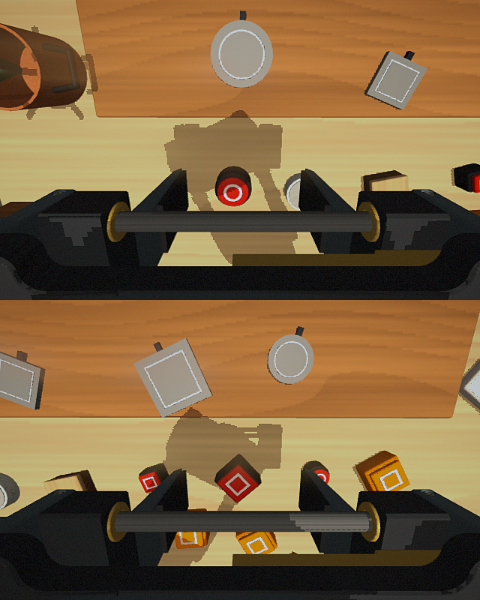

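The wrist views show all four pads at the expected sizes (83, 60, 80 and 61 mm): big round pad (310,72), small square (528,107), big square (231,104), small round (387,78). The gripper bar partly hides the lights, so I'll take one look from further back to fix their positions and yaws from the white lens marks and the lens outline.

Run:
```python
from h import *
for i,(x,y) in enumerate(((.36,-.2),(.36,.25))):
    arm.move_to([x,y,.17],rot(0)); arm.sleep(.2)
    c=arm.get_calibration("wrist"); im=arm.snapshot("wrist"); cv2.imwrite(f"pics/v{i}.png",im[:,:,::-1])
    r=cv2.morphologyEx(red(im),cv2.MORPH_CLOSE,np.ones((9,9)))
    # white marks inside the lenses only
    h=cv2.cvtColor(im,cv2.COLOR_RGB2HSV)
    w=((h[...,1]<110)&(h[...,2]>110)).astype(np.uint8)*255 & cv2.dilate(r,np.ones((3,3)))
    for n,m,mn in(("red",r,300),("white",w,40)):
        for z in (.044,.038):
            for b in blobs(m,c,z,mn):
                if max(b[1])<70: print(i,n,z,b[4].round(),b[0].round(4),np.round(b[1],1),round(b[2],1),round(b[3],2))
print(arm.current_t())
cv2.imwrite("pics/vv.png",cv2.resize(np.vstack([cv2.imread("pics/v0.png")[:300],cv2.imread("pics/v1.png")[:300]]),None,fx=1,fy=1))
```

```text
0 red 0.044 [471.  92.] [ 0.4606 -0.334 ] [29.5 29.3] 90.0 0.77
0 red 0.044 [338.  99.] [ 0.4538 -0.209 ] [46.2 46.2] 42.5 0.62
0 red 0.038 [471.  92.] [ 0.461  -0.3367] [30.1 29.9] 90.0 0.77
0 red 0.038 [338.  99.] [ 0.4541 -0.2092] [47.1 47.1] 42.5 0.62
0 white 0.044 [473.  92.] [ 0.4605 -0.3353] [18.4 18.2] 57.0 0.76
0 white 0.044 [339. 101.] [ 0.4538 -0.2091] [28.  28.6] 42.5 0.3
0 white 0.038 [473.  92.] [ 0.4609 -0.338 ] [18.8 18.6] 57.0 0.76
0 white 0.038 [339. 101.] [ 0.454  -0.2093] [28.5 29.1] 42.5 0.3
1 red 0.044 [242. 126.] [0.4278 0.3278] [47.  25.2] 87.5 0.72
1 red 0.038 [242. 126.] [0.4275 0.3293] [47.9 25.7] 87.5 0.72
1 white 0.044 [240. 124.] [0.4326 0.3287] [29.9 15.7] 83.7 0.32
1 white 0.038 [240. 124.] [0.4324 0.3303] [30.5 16. ] 83.7 0.32
7.6667
```

View pics/vv.png

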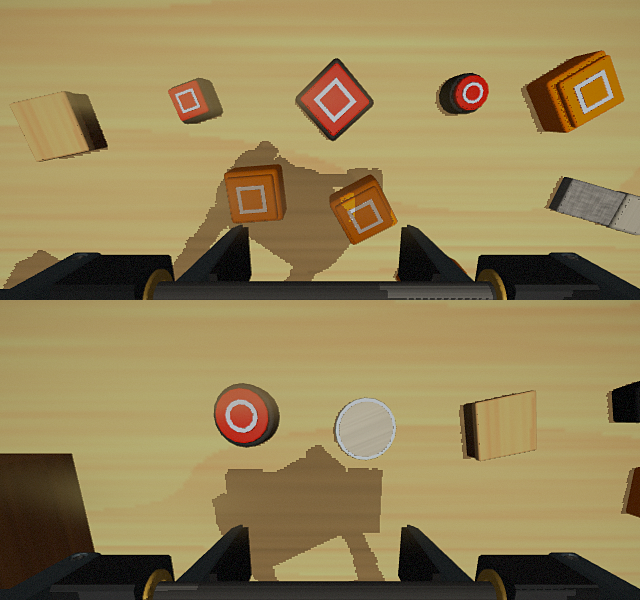

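The view gives the red big square (335,99), small square (188,100), small round (472,92) and big round (241,116), with the orange look-alikes clear of them. I'll finish the two the threshold cut, the small square and big round, from these same pictures.

Run:
```python
from h import *
c=arm.get_calibration("wrist")
for i,dy in ((0,-.45),(1,0)):
    im=cv2.imread(f"pics/v{i}.png")[:,:,::-1].copy()
    cc=dict(intrinsics=c["intrinsics"],cam_to_world=c["cam_to_world"].copy()); cc["cam_to_world"][1,3]+=dy
    H,S,V=cv2.split(cv2.cvtColor(im,cv2.COLOR_RGB2HSV))
    r=(((H<7)|(H>170))&(S>120)&(V>80)).astype(np.uint8)*255
    r[270:]=0
    r=cv2.morphologyEx(r,cv2.MORPH_CLOSE,np.ones((9,9)))
    r=cv2.morphologyEx(r,cv2.MORPH_OPEN,np.ones((5,5)))
    w=((S<115)&(V>110)).astype(np.uint8)*255 & cv2.erode(r,np.ones((5,5)))
    for n,m,mn in(("red",r,300),("white",w,40)):
        for z in (.044,.038):
            for b in blobs(m,cc,z,mn):
                if max(b[1])<70: print(i,n,z,b[4].round(),b[0].round(4),np.round(b[1],1),round(b[2],1),round(b[3],2))
for uv,z,dy in (((241,116),.044,0),((187.5,100),.038,-.45)): print(px2w(c,uv,z)+[0,dy,0])
```

```text
0 red 0.044 [471.  92.] [ 0.4597 -0.3341] [29.7 29.3] 89.9 0.79
0 red 0.044 [334. 100.] [ 0.4529 -0.2092] [46.2 46.8] 42.6 0.95
0 red 0.038 [471.  92.] [ 0.4601 -0.3368] [30.3 29.9] 89.9 0.79
0 red 0.038 [334. 100.] [ 0.4532 -0.2094] [47.1 47.8] 42.6 0.95
0 white 0.044 [473.  92.] [ 0.4595 -0.3354] [18.4 18.2] 56.9 0.76
0 white 0.044 [335. 100.] [ 0.4532 -0.2092] [28.5 28.5] 42.2 0.95
0 white 0.038 [473.  92.] [ 0.4599 -0.3382] [18.8 18.6] 56.9 0.76
0 white 0.038 [335. 100.] [ 0.4534 -0.2093] [29.1 29.1] 42.2 0.95
1 red 0.044 [242. 120.] [0.4332 0.3261] [36.4 49.2] 17.0 0.71
1 red 0.038 [242. 120.] [0.4331 0.3277] [37.1 50.2] 17.0 0.71
1 white 0.044 [242. 121.] [0.4346 0.3281] [29.9 19.9] 89.9 0.31
1 white 0.038 [242. 121.] [0.4345 0.3297] [30.5 20.3] 89.9 0.31
[0.4392204  0.32812983 0.044     ]
[ 0.45373251 -0.07116963  0.038     ]
```

```bash
cat >> h.py <<'E'
def yaw_for(p,deg,sym=180):
    """closing direction deg -> rotation with smallest last joint"""
    best=None
    for k in range(0,360,sym):
        y=np.radians(deg+90+k); q=arm.solve_ik(p,rot(y))
        if q is not None and (best is None or abs(q[5])<best[0]): best=(abs(q[5]),rot(y))
    return best[1]
def pickplace(src,cl,dst,cl2,op,sym,zg=.007,size=.06):
    up=.15
    R=yaw_for([*src,up],cl); arm.grip(op)
    arm.move_to([*src,up],R); arm.move_l([*src,zg],feed=.12); arm.grip(0.)
    print("width",arm.current_width(),"F",arm.current_grasp_force())
    if abs(arm.current_width()-size)>.006: print("BAD GRASP"); return
    arm.move_l([*src,up],feed=.15)
    print("lifted",arm.current_width(),arm.current_grasp_force())
    # nearest equivalent yaw on the pad
    y0=np.degrees(np.arctan2(R[1,0],R[0,0])); y1=cl2+90
    if sym: y1=y0+(y1-y0+sym/2)%sym-sym/2
    R2=rot(np.radians(y1))
    arm.move_to([*dst,up],R2); arm.move_l([*dst,zg+.038+.012],feed=.12); arm.move_l([*dst,zg+.0385],feed=.03)
    arm.sleep(.2); print("Fz",arm.current_force())
    arm.grip(size+.012); arm.move_l([*dst,up],feed=.12); print("t",arm.current_t())
E
python3 - <<'E'
from h import *
pickplace([.439,.3281],0,[.6398,.3138],0,.088,180,size=.06)
arm.move_to([.56,.25,.19],rot(0)); im=arm.snapshot("wrist"); cv2.imwrite("pics/p1.png",im[:,:,::-1])
arm.move_to([.40,-.05,.15],rot(0)); arm.sleep(.2); c=arm.get_calibration("wrist"); np.savez("s.npz",**c); im=arm.snapshot("wrist"); cv2.imwrite("pics/s.png",im[:,:,::-1])
cv2.imwrite("pics/ps.png",np.vstack([cv2.imread("pics/p1.png")[:280],cv2.imread("pics/s.png")[:280]]))
H,S,V=cv2.split(cv2.cvtColor(im,cv2.COLOR_RGB2HSV)); r=(((H<7)|(H>170))&(S>110)&(V>60)).astype(np.uint8)*255
r=cv2.morphologyEx(r,cv2.MORPH_CLOSE,np.ones((9,9))); r=cv2.morphologyEx(r,cv2.MORPH_OPEN,np.ones((5,5)))
w=((S<125)&(V>100)).astype(np.uint8)*255 & cv2.erode(r,np.ones((5,5)))
for n,m,mn in(("red",r,300),("white",w,40)):
    for b in blobs(m,c,.038,mn): print(n,b[4].round(),b[0].round(4),np.round(b[1],1),round(b[2],1),round(b[3],2))
E
```

```text
width 0.05944748728328668 F 30.000741183757782
lifted 0.05982307792696605 29.99969244003296
Fz [-0.10888279  0.61071341 -0.26048479]
t 16.2667
red [348. 145.] [ 0.4542 -0.0702] [30.3 30.4] 18.2 0.94
red [631. 139.] [ 0.4585 -0.3261] [31.6 17.6] 16.3 0.77
red [502. 145.] [ 0.4535 -0.2106] [48.4 48.1] 42.4 0.96
white [348. 145.] [ 0.4537 -0.0706] [18.4 18.5] 18.2 0.92
white [636. 139.] [ 0.4594 -0.3318] [16.7  6.1] 16.3 0.45
white [504. 145.] [ 0.453  -0.2127] [29.3 29.3] 42.4 0.95
```

View pics/ps.png

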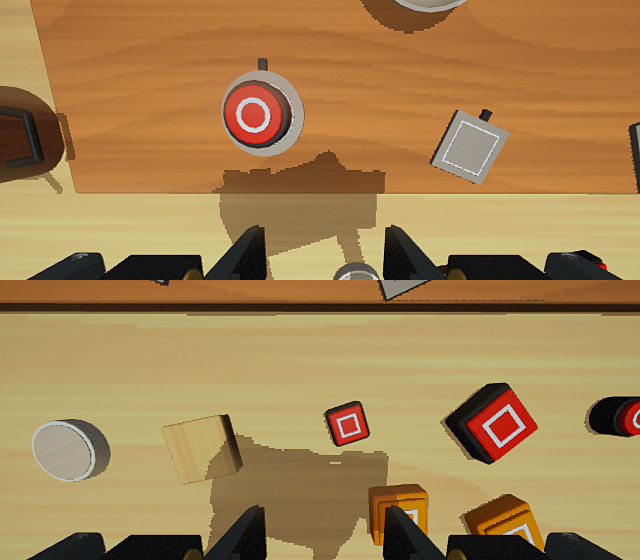

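The big round light sits on its pad, with its lens ring at (253,114) and the offset explained by perspective. The small square is clear at (348,145), yaw 18.2°. On to the other three.

Run:
```python
from h import *
pickplace([.4539,-.0704],108.2,[.6063,.0988],68,.062,90,size=.036,zg=.006)
pickplace([.4531,-.2095],42.4,[.6088,-.1207],23.4,.084,90,size=.056)
pickplace([.460,-.338],0,[.6346,-.2815],0,.064,180,size=.038,zg=.006)
for i,y in enumerate((.2,-.2)):
    arm.move_to([.54,y,.19],rot(0)); arm.sleep(.2); c=arm.get_calibration("wrist"); im=arm.snapshot("wrist"); cv2.imwrite(f"pics/f{i}.png",im[:,:,::-1])
    for n,p in dict(rb=[.6398,.3138,.082],ss=[.6063,.0988,.076],sb=[.6088,-.1207,.082],rs=[.6346,-.2815,.076]).items(): print(i,n,w2px(c,p).round())
    H,S,V=cv2.split(cv2.cvtColor(im,cv2.COLOR_RGB2HSV)); r=(((H<3)|(H>172))&(S>150)&(V>90)).astype(np.uint8)*255
    r=cv2.morphologyEx(r,cv2.MORPH_CLOSE,np.ones((9,9)))
    w=((S<125)&(V>100)).astype(np.uint8)*255 & cv2.erode(r,np.ones((5,5)))
    for b in blobs(w,c,.079,40): print(b[4].round(),b[0].round(4),np.round(b[1],1))
cv2.imwrite("pics/ff.png",np.vstack([cv2.imread(f"pics/f{i}.png")[:290] for i in (0,1)])); print(arm.current_t())
```

```text
width 0.036157061495781455 F 30.00097543001175
lifted 0.03626173180731061 29.99992936849594
Fz [ 0.59592194  0.98617893 -1.59094623]
t 27.1917
width 0.056069725223595 F 30.000063478946686
lifted 0.0558503894886672 29.99895840883255
Fz [ 0.12521913 -0.45516714 -0.85516406]
t 37.625
width 0.037388165401434886 F 30.000785887241364
lifted 0.03731795193326837 29.99985247850418
Fz [-0.507404    0.08776723 -0.61653745]
t 45.8
0 rb [192.  91.]
0 ss [436. 130.]
0 sb [686. 128.]
0 rs [870.  97.]
[435. 131.] [0.606  0.1006] [18.  18.2]
1 rb [-273.   91.]
1 ss [ -3. 131.]
1 sb [237. 128.]
1 rs [419.  98.]
[  4. 133.] [0.6042 0.0908] [ 6.  18.5]
[237. 132.] [ 0.608  -0.1198] [27.  29.1]
[418.  98.] [ 0.6342 -0.2804] [18.2 18.5]
49.8667
```

View pics/ff.png

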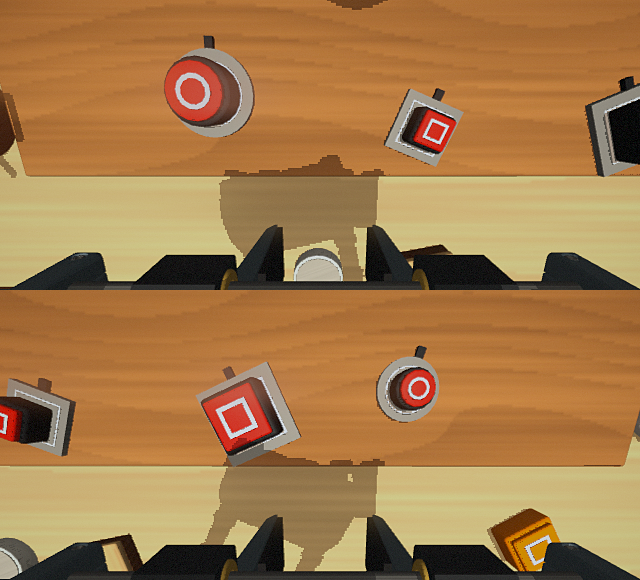

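All four stand lens up on their own pads. The lens rings are at (192,91), (435,131), (237,129) and (419,98), each within a pixel or two of its predicted centre, and the arm is clear.

```bash
python3 -c "
from rig import arm
print(arm.sign_off())"
```

```text
the job is handed in; nothing more can be done
None
```

All four lights are set lens up within about 2 mm of the centres of their own pads, the tin and wooden box were never touched, and the job was handed in at about 50 s of the 106 s; no verdict came back.

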